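# Index the sample carousel and load a bottle

### The job

Turn the sample carousel by the bar on its hub until its one wide pocket stands at the arrowhead on the base. Only then pick up the smaller of the two white plastic bottles and set it gently down, upright, in that pocket, leaving the pocket at the arrow; leave the larger bottle standing where it is.

Things in the scene. Friction and masses are not known exactly. Their poses are not given: they have to be found in the camera images.
- carousel: Fixed grey base, 216 mm across, 14 mm high; black arrowhead on its tongue, on its -x side, 116 to 137 mm from the axis. Origin: underside, on the axis; z up. A white turntable turns on it both ways and stays put (0.12 N m). Turn it by the black bar on the hub: centred on the axis, 50 mm long, 12 thick, 58 to 98 mm above the worktop, its length along the line from the axis to the wide pocket.
- wide_pocket (a point): Floor centre of the turntable's one wide pocket, 22 mm above the worktop, 70 mm from the axis; turns with the table, -x outward, z up. Pocket: upright round collar, 62 mm inside, wall 4, 18 deep. Three narrow collars, 28 mm inside, stand at 90 degree steps. It starts 35 to 80 degrees counter-clockwise (from above) of the arrow. The bar's end is 45 mm inward of it, so close along the tangent.
- small_bottle: The bottle to load, the smaller of two white plastic bottles: 42 mm in diameter, 71 mm tall, straight body to about 50 mm up, white screw cap 33 mm across from 55 to 71 mm up, 40 to 85 g, loose on the worktop. Origin: centre of its underside; z up.
- large_bottle: The larger white plastic bottle, with a blue screw cap, a bystander to be left alone: 48 mm in diameter, 83 mm tall, loose on the worktop, at least 85 mm from the small one (centres). Origin: centre of its underside; z up.
Not all that is in view belongs to the job. Leave any red look-alike of the small_bottle alone.

How it is judged (in metres and radians):
On the way, in this order (a step that is already met when the one before it is completed fails the run):
1. the wide pocket, still without the bottle, has been turned to the arrow (within 16 mm, about 13 degrees) (x of wide_pocket in the frame of carousel below 0 m and y of wide_pocket in the frame of carousel between -0.016 and 0.016 m and horizontal distance between small_bottle and wide_pocket above 0.08 m), for 0.3 s.
2. the small bottle stands in the wide pocket (horizontal distance between small_bottle and wide_pocket below 0.014 m and z of small_bottle in the frame of wide_pocket below 0.006 m), for 0.2 s.
At the end, for the whole second after the job is handed in: The small bottle stands at rest and upright (within 8 degrees) on the floor of the wide pocket (within 14 mm of its centre, underside within 6 mm of the floor), and the wide pocket is at the arrow (within 16 mm sideways, about 13 degrees) (all of step 2 and x of wide_pocket in the frame of carousel below 0 m and y of wide_pocket in the frame of carousel between -0.016 and 0.016 m and angle between small_bottle's own z axis and vertical below 0.14 rad and linear speed of small_bottle below 0.02 m/s); the robot touches nothing.
It fails at once if the larger bottle is pushed more than 40 mm away or knocked over (distance of large_bottle from where it was at the start of the episode above 0.04 m or angle between large_bottle's own z axis and vertical above 0.5 rad).
It fails at once if the small bottle is dropped into the pocket (it moves faster than 0.6 m/s within 30 mm of the pocket's floor centre) (distance between small_bottle and wide_pocket below 0.03 m and linear speed of small_bottle above 0.6 m/s).
It also fails if it takes over 51 s, if anything falls off the work surface, if the arm or the gripper's body presses on something with over 40 N, if the wrist force passes 120 N, or if a joint passes its speed limit or range.

### The arm

A 6-joint arm with a two-finger parallel gripper is mounted at the origin on the work surface; the furniture and walls round the work are solid. World frame = base frame: x ahead of the robot, y to its left, z up, the work surface at z = 0. Lengths are in mm, angles in degrees, forces in N, time in s.
With the tool pointing down it reaches from about 300 to 850 mm from the base axis. Payload 4.2 kg.
Tool frame: the origin (TCP) lies between the finger pads; the fingertips stand 14 mm ahead of it and the grasp point (between the pads) lies 5 mm behind it (env.finger_overhang is the distance from the TCP to the fingertips, in mm); z points along the fingers, y is the line along which they close (so a half turn about z gives the same grasp; the last joint's range is limited). The gripper opens to 91 mm and grips with 3 to 60 N. Pads are 32 mm wide; open, the fingers measure 118 mm over their backs; the gripper's body (76 mm by 178 mm) begins 60 mm behind the grasp point.
Start: joints at [63.255, 18.312, 89.639, -0, 72.044, -1.146], TCP at [248.451, 518.569, 227.976] pointing down, gripper open.
Joint ranges: [-177.97, 177.97], [-48.28, 115.42], [12.27, 149.76], [-77.06, 257.06], [2.81, 150.46], [-146.56, 146.56]. Speed limits (degrees/s): [147.25, 147.25, 180, 180, 180, 180].

### API

Orientations are given as [roll, pitch, yaw] about the fixed x, y, z axes, in that order (R = Rz(yaw) Ry(pitch) Rx(roll)).
In Python, from workcell import status, cams, env, finder gives the robot as it stands.
- The arm moves only by the tool apply_moves, never from a script. Its argument "increments" is a list of rows, each a list of 7 numbers: the opening, from -1 (shut) to 1 (fully open), then the shift along the world's x, y, z in m, then the turn, a rotation vector about the world's x, y, z in degrees. In form: [[gripper, x, y, z, ax, ay, az], ...]. A call has 1 to 5 rows; each row shifts and turns the commanded pose from where the row before left it; what a row does not reach is not made up. A row lasts 1/12 s, in which the tool goes at most 41.7 mm and 7.16 degrees, less where a joint would pass 70% of its speed; a pose out of reach is approached as far as the arm can. A call with a gripper value outside its range is refused whole. The fingers move at their own pace and stop on an object; "newtons" is the grip in N (left out, the last holds). Time passes only in rows, so rows that do not move let the fingers close. It gives the time, the measured TCP pose, the force, the opening and the grip force at its end, in the units of the state.
- status.state(): the state, without advancing time (a new reading comes with each control period).
- cams.grab_frame(name): name is "scene" or "top" or "wrist"; returns a dict with "color" (400x640x3 uint8, red, green, blue), "intrinsics" (3x3 intrinsics, pixels), "R" (3x3) and "t" (3): a world point X has camera coordinates R X + t. Camera axes: x right, y down, z forward; pixel columns grow to the right and rows downward; lengths in mm; the calibration is good to about 2 mm. The wrist camera is an equidistant fisheye: a pixel r from the principal point sees the ray r / f radians off the axis. A picture is of the moment at which its call begins. There is no depth.
- env.job_done(): hands the job in; it is judged then, once.
Trained networks look in the newest picture that a camera, given by its name, has taken for a name from the list of things; names that differ only in an ending like _2 or _b are one class to them, and where a whole thing is asked for, a point or a joint stands for the part that bears it (a point fixed in the world has none). Each returns a list of dicts, best first, with "score" (0 to 1); they miss things now and then, are a little off and sometimes report something else, mostly with a low value. They report only what shows in the picture. A call takes as long as a camera call. They do not tell look-alikes from the thing itself.
- finder.boxes_of(query, camera): "rect" ([left, top, width, height] in pixels, round what is visible of it).
- finder.trace(query, camera): "pixels" (400x640 bool, what is visible of it) and "rect" ([left, top, width, height] in pixels, round what is visible of it).
The state is a dict: "time_s": time; "qpos": joint angles; "qvel": joint speeds; "effort": joint torques, N m; "ee_pos": TCP position; "ee_rot": TCP orientation; "force": force on the tool from outside, world axes, zero at the start; "torque": the same for the moment, N m; "gripper_width": finger opening in mm; "gripper_force": force on a finger pad.
Only numpy, scipy, OpenCV 4.12 (cv2) and the standard library are available. Lean on these libraries where they do the work, as an engineer would, in place of code of your own. Each camera call takes 0.05 s, during which the arm holds its last target. There are 200 camera calls.

## Working session

There is one attempt and no reset: what is moved stays moved. The work goes in short steps, Python scripts to look and compute and a tool call to move; the robot and the scene stay as the last step left them, time stands still between calls to the robot, and variables do not carry over. Pictures are saved under pics/ and viewed, at most 10 in all, crops included, and the job is handed in when it is done.

Besides the shell and the picture viewer there is one more tool, called after "Emit:" as name(argument=value, ...) on one line, values as JSON. apply_moves: Moves the arm, as the interface text tells. Its arguments: {"type":"object","properties":{"increments":{"type":"array","items":{"type":"array","items":{"type":"number"}}},"newtons":{"type":"number"}},"required":["increments"]}

```bash
mkdir -p pics; cat > h.py <<'E'
import numpy as np, cv2
from workcell import status, cams, env, finder
def grab(n,save=None):
    f=cams.grab_frame(n)
    if save: cv2.imwrite('pics/'+save,f['color'][:,:,::-1])
    return f
def ray(f,u,v):
    K=f['intrinsics'];R=np.array(f['R']);t=np.array(f['t'])
    d=np.array([(u-K[0][2])/K[0][0],(v-K[1][2])/K[1][1],1.0])
    return -R.T@t, R.T@d
def atz(f,u,v,z):
    c,d=ray(f,u,v); return c+d*(z-c[2])/d[2]
def proj(f,X):
    K=f['intrinsics'];p=np.array(f['R'])@np.array(X)+np.array(f['t']);q=np.array(K)@p;return q[:2]/q[2]
E
python3 - <<'E'
from h import *
a=grab('top','top1.png')
for q in ['carousel','wide_pocket','small_bottle','large_bottle']:
    print(q,[(np.round(b['rect']),round(b['score'],2)) for b in finder.boxes_of(q,'top')])
b=grab('scene','scene1.png')
for q in ['carousel','small_bottle','large_bottle']:
    print(q,[(np.round(x['rect']),round(x['score'],2)) for x in finder.boxes_of(q,'scene')])
for f in (a,b): print(np.array(f['intrinsics']).tolist(),(-np.array(f['R']).T@f['t']).round(), np.round(f['R'],2).tolist())
print(status.state())
E
```

```text
carousel [(array([186., 132.,  97., 114.]), 0.74)]
wide_pocket [(array([183., 134., 100., 114.]), 0.74), (array([183., 132.,  98., 100.]), 0.67)]
small_bottle [(array([382., 158.,  21.,  22.]), 0.78), (array([408., 193.,  26.,  18.]), 0.69)]
large_bottle [(array([374., 221.,  27.,  24.]), 0.74)]
carousel [(array([238., 131., 104.,  63.]), 0.93)]
small_bottle [(array([370., 238.,  23.,  45.]), 0.83)]
large_bottle [(array([308., 226.,  29.,  48.]), 0.87)]
[[476.21095704919566, 0.0, 313.9093910781661], [0.0, 476.21095704919566, 202.15775938836853], [0.0, 0.0, 1.0]] [ 391. -110. 1033.] [[-0.03, -1.0, -0.0], [-0.99, 0.03, -0.12], [0.12, -0.0, -0.99]]
[[467.23722351192134, 0.0, 319.0009485324188], [0.0, 467.23722351192134, 198.2695440995696], [0.0, 0.0, 1.0]] [  89. -801.  539.] [[0.86, -0.51, 0.03], [-0.25, -0.46, -0.85], [0.45, 0.72, -0.53]]
{'time_s': 0.45, 'qpos': array([ 6.32553624e+01,  1.83139584e+01,  8.96444527e+01, -1.52761190e-03,
        7.20446922e+01, -1.14687560e+00]), 'qvel': array([-0.05244491,  0.04991013,  0.1040196 ,  0.11265686, -0.0819561 ,
       -0.00702567]), 'effort': array([-6.17940805e-04, -4.11931050e+01, -2.31980896e+01,  7.26688234e-02,
        3.89576191e-02, -5.79203152e-05]), 'ee_pos': array([248.43054908, 518.5285511 , 227.91825962]), 'ee_rot': array([-1.79996868e+02,  1.39078298e-03,  1.54402709e+02]), 'force': array([ 0.42220632, -0.80294787, -0.32692876]), 'torque': array([-0.04293365,  0.00473052,  0.05411657]), 'gripper_force': 0.0, 'gripper_width': 91.33632072441509}
```

View pics/top1.png

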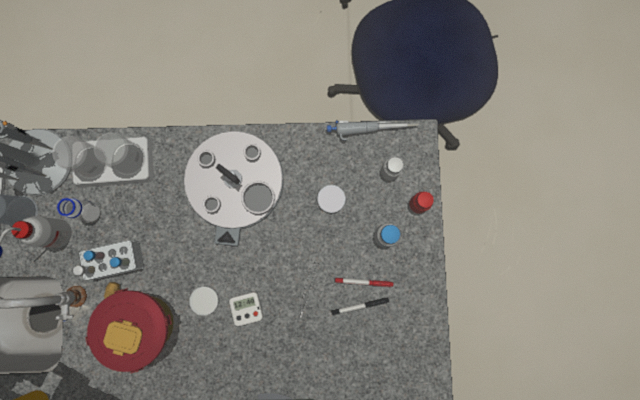

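View pics/scene1.png

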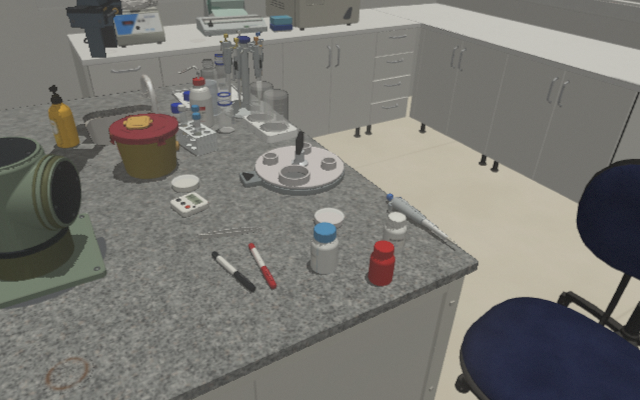

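Candidates for the small bottle: a white-capped white bottle at top (393,168) / scene (397,226); the red look-alike at top (422,202) / scene (381,263); the large blue-capped bottle at top (388,235) / scene (324,248); flat white discs at top (331,199) and (204,300). I choose the white one at (393,168) and check it in a close crop.

```bash
python3 - <<'E'
from h import *
im=cv2.imread('pics/top1.png'); s=cv2.imread('pics/scene1.png')
a=cv2.resize(im[125:250,180:290],None,fx=4,fy=4,interpolation=2)
b=cv2.resize(s[200:290,360:430],(350,450),interpolation=2)
c=np.zeros((500,800,3),np.uint8);c[:500,:440]=a;c[:450,450:]=b
cv2.imwrite('pics/crop.png',c)
f=grab('top'); np.set_printoptions(suppress=True,precision=1)
t=[x for x in finder.trace('small_bottle','top')]
for x in t: 
    m=x['pixels'];ys,xs=np.nonzero(m);print(x['rect'],x['score'],im[m].mean(0),xs.mean(),ys.mean())
# top cap, seen bottle
print('cap',atz(f,394,164.5,71))
print('pocket',atz(f,258,197.5,40),'arrow',atz(f,227.5,238,14),'disc',atz(f,233,180,22))
print('large',atz(f,389.5,233,83),'red',atz(f,423,200,60))
m=cv2.inRange(im,(190,190,190),(255,255,255))
E
```

```text
[380.6, 158.7, 22.9, 20.0] 0.93 [139.4 143.8 143.5] 391.25474254742545 168.6747967479675
[408.3, 191.4, 25.6, 21.8] 0.67 [ 57.3  60.1 126. ] 420.15617715617714 202.86013986013987
cap [ 581.2 -276.5   71. ]
pocket [524.4   7.2  40. ] arrow [442.4  76.5  14. ] disc [566.2  62.7  22. ]
large [ 440.3 -259.    83. ] red [ 507.5 -334.5   60. ]
```

View pics/crop.png

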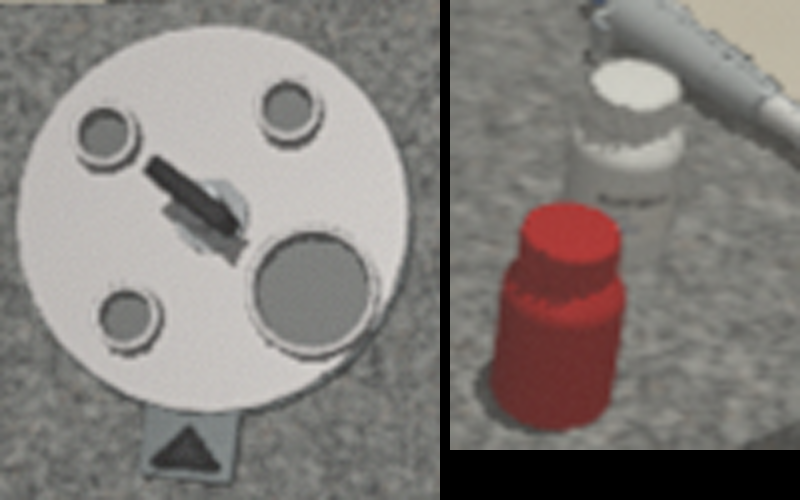

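The crop shows a white bottle with a white screw cap behind the red look-alike, so the choice is confirmed. The wide collar is at crop (312,293), the disc centre at (214,218) and the bar runs from (150,160) to (238,228). The pocket is 70 mm from the axis, as it should be, and about 58° counter-clockwise of the arrow. Next I move above the hub with the fingers set across the bar.

Emit:
apply_moves(increments=[[1,0.0212,-0.0305,0,0,0,-6.87],[1,0.0212,-0.0305,0,0,0,-6.87],[1,0.0212,-0.0305,0,0,0,-6.87],[1,0.0212,-0.0305,0,0,0,-6.87],[1,0.0212,-0.0305,0,0,0,-6.87]])

```text
time_s: 0.97
ee_pos: [355.1, 364.7, 228.1]
ee_rot: [180.0, -0.0, 119.8]
force: [1.2, 0.9, -0.0]
gripper_width: 91.3
gripper_force: 0.0
```

Emit:
apply_moves(increments=[[1,0.0212,-0.0305,0,0,0,-6.87],[1,0.0212,-0.0305,0,0,0,-6.87],[1,0.0212,-0.0305,0,0,0,-6.87],[1,0.0212,-0.0305,0,0,0,-6.87],[1,0.0212,-0.0305,0,0,0,-6.87]])

```text
time_s: 1.38
ee_pos: [461.2, 212.0, 228.3]
ee_rot: [180.0, -0.0, 85.4]
force: [0.6, 0.2, 0.5]
gripper_width: 91.2
gripper_force: 0.0
```

Emit:
apply_moves(increments=[[1,0.0212,-0.0305,0,0,0,-6.87],[1,0.0212,-0.0305,0,0,0,-6.87],[1,0.0212,-0.0305,0,0,0,-6.87],[1,0.0212,-0.0305,0,0,0,-6.87],[1,0.0212,-0.0305,0,0,0,-6.87]])

```text
time_s: 1.8
ee_pos: [567.3, 59.3, 228.1]
ee_rot: [180.0, -0.0, 51.0]
force: [0.7, -0.2, -0.3]
gripper_width: 91.0
gripper_force: 0.0
```

```bash
python3 - <<'E'
from h import *
np.set_printoptions(suppress=True,precision=1)
f=grab('top')
A=atz(f,180+150/4,125+160/4,98);B=atz(f,180+238/4,125+228/4,98)
print('bar ends',A,B,(A+B)/2,np.degrees(np.arctan2(*(A-B)[1::-1])))
C=atz(f,233.5,179.6,22);P=atz(f,258,198.2,40);R=atz(f,180+188/4,125+450/4,14)
print('C,P,arrow',C,P,R,[np.degrees(np.arctan2(*(X-C)[1::-1])) for X in (P,R)])
w=grab('wrist','w1.png');print(np.array(w['intrinsics']),-np.array(w['R']).T@w['t'])
s=status.state();print(s['ee_pos'],s['ee_rot'],s['time_s'])
E
```

```text
bar ends [584.2  80.5  98. ] [548.7  36.8  98. ] [566.5  58.7  98. ] 50.862958991808505
C,P,arrow [567.1  61.6  22. ] [522.9   7.3  40. ] [443.5  77.6  14. ] [np.float64(-129.08781501914797), np.float64(172.63812220444882)]
[[309.7   0.  317.9]
 [  0.  309.7 196.3]
 [  0.    0.    1. ]] [613.8 107.1 383.9]
[569.2  56.9 227.7] [179.9   0.   51. ] 1.9
```

View pics/w1.png

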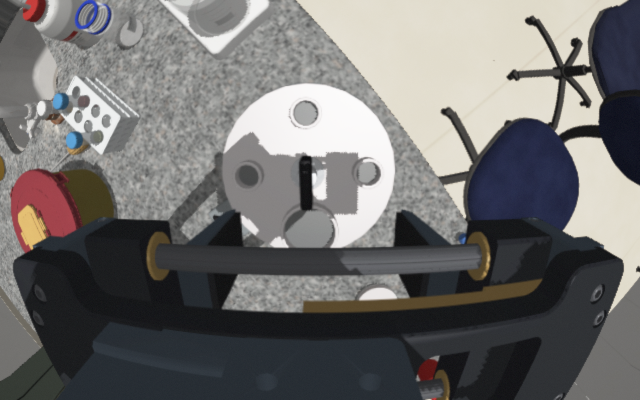

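The wrist view shows the bar upright at (306,155–210), parallel to the fingers' sides and centred between them, with the wide pocket at (310,228). I descend and grip the bar.

Emit:
apply_moves(increments=[[1,0,0,-0.03,0,0,0],[1,0,0,-0.04,0,0,0],[1,0,0,-0.04,0,0,0],[1,0,0,-0.03,0,0,0],[1,0,0,-0.008,0,0,0]], newtons=20)

```text
time_s: 2.32
ee_pos: [562.4, 61.3, 75.2]
ee_rot: [-179.6, 0.4, 51.4]
force: [-1.9, -0.3, -0.2]
gripper_width: 91.0
gripper_force: 0.0
```

Emit:
apply_moves(increments=[[-1,0,0,0,0,0,0],[-1,0,0,0,0,0,0],[-1,0,0,0,0,0,0],[-1,0,0,0,0,0,0],[-1,0,0,0,0,0,0]])

```text
time_s: 2.73
ee_pos: [567.6, 61.2, 81.9]
ee_rot: [179.8, -0.1, 51.4]
force: [1.0, -1.3, 0.9]
gripper_width: 60.4
gripper_force: 0.0
```

Emit:
apply_moves(increments=[[-1,0,0,0,0,0,0],[-1,0,0,0,0,0,0],[-1,0,0,0,0,0,0]])

```text
time_s: 2.98
ee_pos: [566.6, 61.1, 80.4]
ee_rot: [180.0, -0.0, 51.4]
force: [0.1, -0.5, 0.0]
gripper_width: 40.8
gripper_force: 0.0
```

Emit:
apply_moves(increments=[[-1,0,0,0,0,0,0],[-1,0,0,0,0,0,0],[-1,0,0,0,0,0,0],[-1,0,0,0,0,0,0],[-1,0,0,0,0,0,0]])

```text
time_s: 3.4
ee_pos: [564.6, 62.4, 79.8]
ee_rot: [-179.7, 0.0, 51.3]
force: [-5.1, 6.6, 2.7]
gripper_width: 11.7
gripper_force: 20.0
```

Emit:
apply_moves(increments=[[-1,0,0,0,0,0,0],[-1,0,0,0,0,0,0]])

```text
time_s: 3.57
ee_pos: [564.6, 62.4, 79.9]
ee_rot: [-179.8, 0.0, 51.3]
force: [-4.5, 5.2, 2.9]
gripper_width: 12.5
gripper_force: 20.0
```

Emit:
apply_moves(increments=[[-1,-0.002,0.001,0,0,0,-3],[-1,0,0,0,0,0,-5],[-1,0,0,0,0,0,-5],[-1,0,0,0,0,0,-5],[-1,0,0,0,0,0,-5]])

```text
time_s: 3.98
ee_pos: [563.5, 63.7, 79.9]
ee_rot: [-179.8, 0.0, 28.1]
force: [-3.0, 7.8, 2.2]
gripper_width: 11.8
gripper_force: 20.0
```

Emit:
apply_moves(increments=[[-1,0,0,0,0,0,-5],[-1,0,0,0,0,0,-5],[-1,0,0,0,0,0,-5],[-1,0,0,0,0,0,-5],[-1,0,0,0,0,0,-5]])

```text
time_s: 4.4
ee_pos: [563.0, 65.4, 79.8]
ee_rot: [-179.7, 0.2, 3.0]
force: [-4.2, 13.0, 1.5]
gripper_width: 12.0
gripper_force: 20.0
```

Emit:
apply_moves(increments=[[-1,0,0,0,0,0,-5],[-1,0,0,0,0,0,-4],[-1,0,0,0,0,0,-1.5],[-1,0,0,0,0,0,0],[-1,0,0,0,0,0,0]])

```text
time_s: 4.82
ee_pos: [563.1, 66.2, 79.9]
ee_rot: [-179.6, 0.2, -7.3]
force: [-3.2, 15.6, 1.2]
gripper_width: 12.2
gripper_force: 20.0
```

Emit:
apply_moves(increments=[[1,0,0,0,0,0,0],[1,0,0,0,0,0,0],[1,0,0,0,0,0,0],[1,0,0,0,0,0,0],[1,0,0,0,0,0,0]])

```text
time_s: 5.23
ee_pos: [564.6, 61.7, 80.0]
ee_rot: [180.0, -0.0, -7.2]
force: [-0.5, -0.4, 0.4]
gripper_width: 42.3
gripper_force: 0.0
```

Emit:
apply_moves(increments=[[0.4,0,0,0.02,0,0,0],[0.4,0,0,0.04,0,0,0],[0.4,0,0,0.04,0,0,0],[0.4,0,-0.04,0,0,0,0],[0.4,0,-0.04,0,0,0,0]])

```text
time_s: 5.65
ee_pos: [566.4, -17.7, 183.2]
ee_rot: [-180.0, -0.4, -6.9]
force: [-0.4, -0.7, -1.1]
gripper_width: 63.8
gripper_force: 0.0
```

Emit:
apply_moves(increments=[[0.4,0,-0.04,0,0,0,0],[0.4,0,-0.04,0,0,0,0],[0.4,0,-0.04,0,0,0,0],[0.4,0,0,0,0,0,0]])

```text
time_s: 5.98
ee_pos: [564.3, -144.9, 180.0]
ee_rot: [179.8, -0.1, -7.5]
force: [0.1, -0.1, -0.2]
gripper_width: 64.1
gripper_force: 0.0
```

```bash
python3 - <<'E'
from h import *
f=grab('top','top2.png'); im=cv2.imread('pics/top2.png')
a=cv2.resize(im[125:250,180:290],None,fx=4,fy=4,interpolation=2)
b=cv2.resize(im[145:250,365:440],(320,448),interpolation=2)
c=np.zeros((500,770,3),np.uint8);c[:,:440]=a;c[:448,450:]=b
cv2.imwrite('pics/crop2.png',c)
print(status.state()['ee_pos'],status.state()['ee_rot'])
for x in finder.trace('small_bottle','top'): print(x['rect'],x['score'])
E
```

```text
[ 564.20339099 -141.63657764  179.85206767] [ 1.79951346e+02 -1.70435841e-02 -7.47370228e+00]
[388.4, 159.6, 15.2, 18.3] 0.61
[407.5, 192.9, 25.8, 19.3] 0.56
```

View pics/crop2.png

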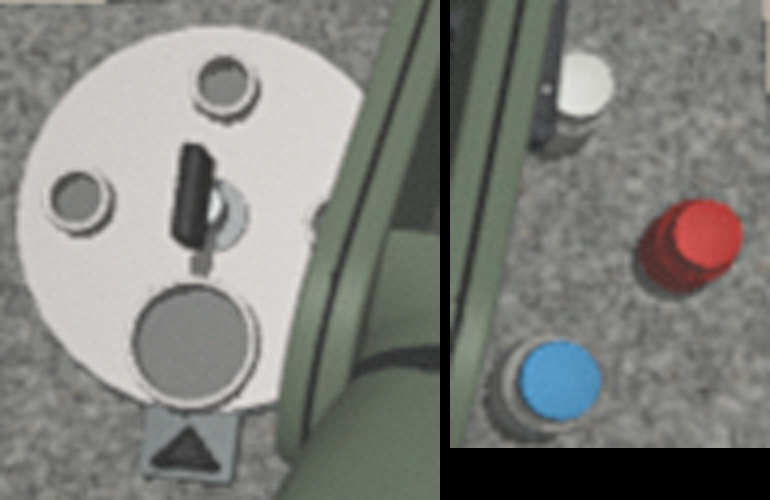

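The pocket is at crop (196,345), in line with the arrowhead at (188,450). All three bottles stand undisturbed. The gripper yaw already suits both the grasp and the placing, so I hover over the white bottle and refine with the wrist camera.

Emit:
apply_moves(increments=[[0.4,0.004,-0.04,0,0,0,0],[0.4,0.004,-0.04,0,0,0,0],[0.4,0.004,-0.04,0,0,0,0],[0.4,0.004,-0.017,0,0,0,0],[0.4,0,0,0,0,0,0]])

```text
time_s: 6.5
ee_pos: [581.3, -277.4, 179.5]
ee_rot: [179.9, -0.0, -7.3]
force: [-0.1, 0.5, 0.0]
gripper_width: 63.6
gripper_force: 0.0
```

Emit:
apply_moves(increments=[[0.4,0,0,0,0,0,0],[0.4,0,0,0,0,0,0]])

```text
time_s: 6.67
ee_pos: [580.4, -273.0, 179.8]
ee_rot: [-179.9, 0.1, -7.1]
force: [0.7, 0.6, 0.2]
gripper_width: 63.9
gripper_force: 0.0
```

```bash
python3 - <<'E'
from h import *
np.set_printoptions(suppress=True,precision=1)
f=grab('top','top3.png')
print('pocket',atz(f,228.9,211.25,40),'bottle cap',atz(f,395.1,165,71))
w=grab('wrist','w2.png')
for x in finder.boxes_of('small_bottle','wrist'): print(x)
def fz(u,v,z):
    K=w['intrinsics'];x=u-K[0][2];y=v-K[1][2];r=np.hypot(x,y);th=r/K[0][0]
    d=np.array([x/r*np.sin(th),y/r*np.sin(th),np.cos(th)]);R=np.array(w['R']);c=-R.T@w['t'];d=R.T@d
    return c+d*(z-c[2])/d[2]
def fp(X):
    K=w['intrinsics'];p=np.array(w['R'])@np.array(X)+w['t'];th=np.arctan2(np.hypot(p[0],p[1]),p[2]);a=p[:2]/np.hypot(p[0],p[1])
    return [K[0][2],K[1][2]]+a*th*K[0][0]
print(status.state()['ee_pos'],status.state()['time_s'])
im=cv2.imread('pics/w2.png')
B=atz(f,395.1,165,71)[:2]
for r,z in((16.5,71),(21,0)):
    pts=np.array([fp([B[0]+r*np.cos(t),B[1]+r*np.sin(t),z]) for t in np.linspace(0,6.28,60)])
    cv2.polylines(im,[np.int32(pts)],True,(0,255,0) if z else (255,0,255),1)
cv2.imwrite('pics/w2o.png',im)
E
```

```text
pocket [497.   68.6  40. ] bottle cap [ 580.1 -278.7   71. ]
{'rect': [301.9, 164.4, 41.7, 52.0], 'score': 0.57}
{'rect': [362.8, 227.5, 12.5, 20.9], 'score': 0.49}
[ 580.5 -273.1  180.2] 6.8167
```

View pics/w2o.png

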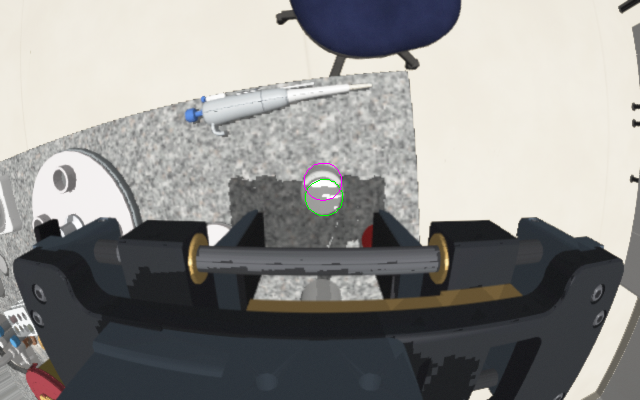

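The overlay at (323,182–200) fits the bottle, whose network box centre is (323,190). The red bottle at (370,237) is clear of the right finger. I shift 5 mm, descend and grip.

Emit:
apply_moves(increments=[[0.4,0,-0.005,-0.02,0,0,0],[0.4,0,0,-0.035,0,0,0],[0.4,0,0,-0.035,0,0,0],[0.4,0,0,-0.03,0,0,0],[0.4,0,0,-0.015,0,0,0]], newtons=12)

```text
time_s: 7.23
ee_pos: [578.3, -277.6, 41.2]
ee_rot: [-179.9, 0.3, -7.1]
force: [-0.8, 0.4, 0.2]
gripper_width: 64.0
gripper_force: 0.0
```

Emit:
apply_moves(increments=[[0.4,0,0,-0.009,0,0,0],[0.4,0,0,0,0,0,0],[0.4,0,0,0,0,0,0]])

```text
time_s: 7.48
ee_pos: [581.1, -279.6, 36.7]
ee_rot: [180.0, -0.1, -7.1]
force: [0.3, 0.9, 0.8]
gripper_width: 63.9
gripper_force: 0.0
```

Emit:
apply_moves(increments=[[-0.3,0,0,0,0,0,0],[-0.3,0,0,0,0,0,0],[-0.3,0,0,0,0,0,0],[-0.3,0,0,0,0,0,0],[-0.3,0,0,0,0,0,0]])

```text
time_s: 7.9
ee_pos: [581.0, -280.1, 37.1]
ee_rot: [180.0, -0.1, -7.2]
force: [-0.3, 0.2, 4.4]
gripper_width: 41.3
gripper_force: 12.0
```

Emit:
apply_moves(increments=[[-0.3,0,0,0,0,0,0],[-0.3,0,0,0,0,0,0]])

```text
time_s: 8.07
ee_pos: [581.0, -280.1, 37.1]
ee_rot: [180.0, -0.1, -7.2]
force: [-0.1, 1.3, 5.6]
gripper_width: 40.9
gripper_force: 12.0
```

Emit:
apply_moves(increments=[[-0.3,0,0,0.015,0,0,0],[-0.3,0,0,0.025,0,0,0],[-0.3,0,0,0.03,0,0,0],[-0.3,0,0,0.03,0,0,0],[-0.3,0,0,0.01,0,0,0]])

```text
time_s: 8.48
ee_pos: [582.4, -281.0, 150.5]
ee_rot: [179.8, -0.4, -7.2]
force: [0.1, 0.0, 0.0]
gripper_width: 41.0
gripper_force: 12.0
```

Emit:
apply_moves(increments=[[-0.3,-0.004,0.018,0,0,0,0],[-0.3,-0.006,0.026,0,0,0,0],[-0.3,-0.008,0.033,0,0,0,0],[-0.3,-0.008,0.034,0,0,0,0],[-0.3,-0.008,0.034,0,0,0,0]])

```text
time_s: 8.9
ee_pos: [545.3, -133.7, 144.9]
ee_rot: [-180.0, 0.1, -7.2]
force: [0.8, 0.2, -0.2]
gripper_width: 40.7
gripper_force: 12.0
```

Emit:
apply_moves(increments=[[-0.3,-0.008,0.034,0,0,0,0],[-0.3,-0.008,0.034,0,0,0,0],[-0.3,-0.008,0.034,0,0,0,0],[-0.3,-0.008,0.034,0,0,0,0],[-0.3,-0.008,0.034,0,0,0,0]])

```text
time_s: 9.32
ee_pos: [505.2, 36.4, 145.2]
ee_rot: [180.0, 0.1, -7.2]
force: [1.1, 0.8, -1.0]
gripper_width: 40.9
gripper_force: 12.0
```

Emit:
apply_moves(increments=[[-0.3,-0.006,0.022,0,0,0,0],[-0.3,-0.003,0.01,0,0,0,0],[-0.3,0,0,0,0,0,0],[-0.3,0,0,0,0,0,0]])

```text
time_s: 9.65
ee_pos: [497.4, 66.7, 145.6]
ee_rot: [179.9, 0.0, -7.1]
force: [0.5, -0.8, 0.1]
gripper_width: 41.1
gripper_force: 12.0
```

```bash
python3 - <<'E'
from h import *
w=grab('wrist','w3.png');s=grab('scene','s3.png')
a=cv2.imread('pics/w3.png')[100:300,150:500];b=cv2.imread('pics/s3.png')[90:215,215:365]
c=np.zeros((600,800,3),np.uint8);c[:229,:400]=cv2.resize(a,(400,229));c[:,:][0:333,400:800]=cv2.resize(b,(400,333));cv2.imwrite('pics/c3.png',c[:340])
print(status.state()['ee_pos'],status.state()['ee_rot'],status.state()['force'])
E
```

```text
[497.82215656  65.89561527 145.73869456] [ 1.79957855e+02 -1.63507117e-03 -7.21046337e+00] [-0.38520097  0.05610497 -0.41007012]
```

View pics/c3.png

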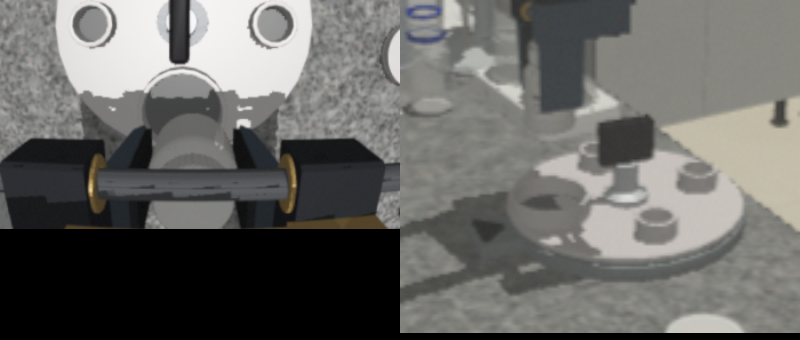

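The bottle is held upright. The pocket sits slightly to the +y side of it: crop x 181 against 191. The bar's tactile position gives y ≈ 74 as well, so I shift +7 mm and lower.

Emit:
apply_moves(increments=[[-0.3,0,0.007,-0.01,0,0,0],[-0.3,0,0,-0.02,0,0,0],[-0.3,0,0,-0.015,0,0,0],[-0.3,0,0,-0.01,0,0,0],[-0.3,0,0,-0.01,0,0,0]])

```text
time_s: 10.17
ee_pos: [497.3, 73.5, 79.6]
ee_rot: [180.0, 0.1, -7.2]
force: [-1.4, -0.1, 0.2]
gripper_width: 41.2
gripper_force: 12.0
```

Emit:
apply_moves(increments=[[-0.3,0,0,-0.006,0,0,0],[-0.3,0,0,-0.005,0,0,0],[-0.3,0,0,-0.004,0,0,0],[-0.3,0,0,-0.003,0,0,0],[-0.3,0,0,0,0,0,0]])

```text
time_s: 10.58
ee_pos: [497.4, 74.1, 62.7]
ee_rot: [180.0, 0.0, -7.1]
force: [0.6, -0.0, -0.3]
gripper_width: 40.6
gripper_force: 12.0
```

Emit:
apply_moves(increments=[[-0.3,0,0,-0.002,0,0,0],[-0.3,0,0,-0.001,0,0,0],[-0.3,0,0,0,0,0,0]])

```text
time_s: 10.83
ee_pos: [497.5, 74.1, 60.1]
ee_rot: [180.0, -0.0, -7.1]
force: [-0.7, 0.7, -0.5]
gripper_width: 41.1
gripper_force: 12.0
```

```bash
python3 - <<'E'
from h import *
w=grab('wrist','w4.png');s=grab('scene','s4.png')
a=cv2.imread('pics/w4.png')[100:300,150:500];b=cv2.imread('pics/s4.png')[90:215,215:365]
c=np.zeros((340,800,3),np.uint8);c[:229,:400]=cv2.resize(a,(400,229));c[:333,400:]=cv2.resize(b,(400,333));cv2.imwrite('pics/c4.png',c)
print(status.state()['ee_pos'],status.state()['force'])
E
```

```text
[497.58727156  74.11043684  60.18333511] [ 0.81972032  1.02717577 -0.92079745]
```

View pics/c4.png

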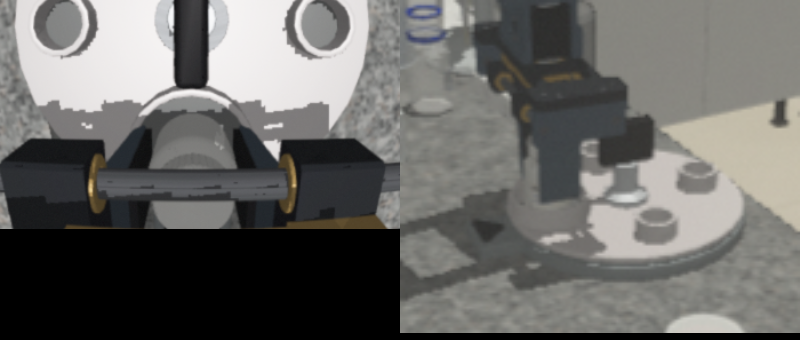

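The bottle is inside the collar, centred laterally at x ≈ 191 with the bar and collar, and has met no contact force. I lower the last millimetre, release and retreat upward.

Emit:
apply_moves(increments=[[-0.3,0,0,-0.001,0,0,0],[-0.3,0,0,-0.0005,0,0,0],[-0.3,0,0,0,0,0,0]])

```text
time_s: 11.18
ee_pos: [497.7, 74.1, 59.1]
ee_rot: [-180.0, -0.0, -7.1]
force: [-1.0, -0.5, 4.6]
gripper_width: 40.7
gripper_force: 12.0
```

Emit:
apply_moves(increments=[[0.1,0,0,0,0,0,0],[0.2,0,0,0,0,0,0],[0.4,0,0,0,0,0,0],[0.4,0,0,0,0,0,0],[0.4,0,0,0,0,0,0]])

```text
time_s: 11.6
ee_pos: [497.4, 74.0, 58.3]
ee_rot: [180.0, 0.0, -7.2]
force: [-0.8, -0.3, -0.3]
gripper_width: 63.8
gripper_force: 0.0
```

Emit:
apply_moves(increments=[[0.4,0,0,0.01,0,0,0],[0.4,0,0,0.025,0,0,0],[0.4,0,0,0.035,0,0,0],[0.4,0,0,0.035,0,0,0],[0.4,0,0,0.03,0,0,0]])

```text
time_s: 12.02
ee_pos: [497.7, 74.1, 196.4]
ee_rot: [-180.0, -0.1, -7.2]
force: [1.0, -1.1, -0.3]
gripper_width: 63.3
gripper_force: 0.0
```

Emit:
apply_moves(increments=[[0.4,0,-0.04,0,0,0,0],[0.4,0,-0.04,0,0,0,0],[0.4,0,-0.04,0,0,0,0],[0.4,0,-0.04,0,0,0,0],[0.4,0,-0.02,0,0,0,0]])

```text
time_s: 12.43
ee_pos: [497.2, -109.5, 194.5]
ee_rot: [179.9, -0.1, -7.3]
force: [-0.2, 1.0, -0.2]
gripper_width: 63.9
gripper_force: 0.0
```

```bash
python3 - <<'E'
from h import *
np.set_printoptions(suppress=True,precision=1)
w=grab('top','t5.png');s=grab('scene','s5.png')
a=cv2.imread('pics/t5.png')[125:250,180:290];b=cv2.imread('pics/s5.png')[90:215,215:365]
c=np.zeros((500,800,3),np.uint8);c[:,:440]=cv2.resize(a,(440,500),interpolation=2);c[:300,440:]=cv2.resize(b,(360,300),interpolation=2);cv2.imwrite('pics/c5.png',c)
st=status.state();print(st['ee_pos'],st['force'])
for x in finder.boxes_of('small_bottle','top'): print(x)
E
```

```text
[ 497.4 -108.8  194.2] [-0.4  0.4  0.1]
{'rect': [213.5, 200.2, 25.4, 21.4], 'score': 0.94}
{'rect': [409.5, 192.1, 25.1, 18.3], 'score': 0.55}
{'rect': [184.9, 132.2, 74.5, 96.6], 'score': 0.16}
```

View pics/c5.png

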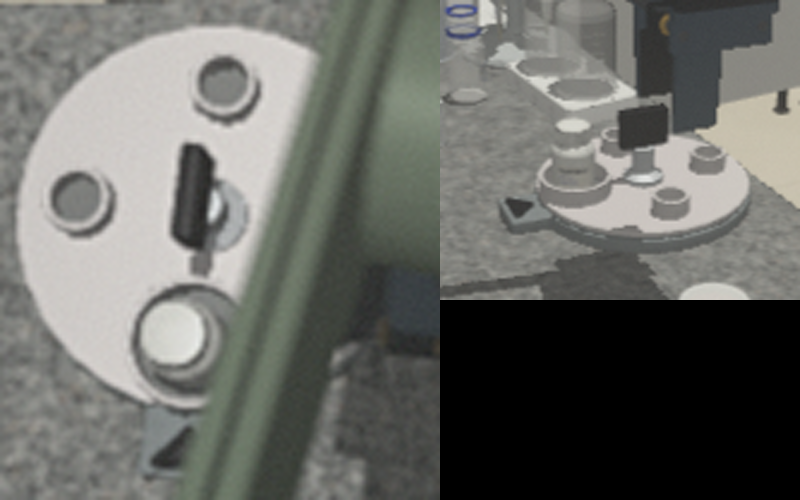

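```bash
python3 - <<'E'
from h import *
f=grab('top');print(atz(f,223,208.75,93), atz(f,228.9,211.25,40))
E
```

```text
[496.60078685  70.76597373  93.        ] [496.97106403  68.59256425  40.        ]
```

The bottle stands upright on the pocket floor. In the top view its cap centre is at crop (172,335), about 2 mm from the pocket centre, and the pocket is still at the arrow. I hand the job in.

```bash
python3 -c "
from workcell import env
print(env.job_done())"
```

```text
the job is handed in; nothing more can be done
None
```

The wide pocket was turned to the arrow and the small white bottle set down upright in it, about 2 mm from the pocket's centre. The larger bottle was never touched, and the job was handed in at about 12.6 s with no verdict returned.

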